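# Build up the sample-pot tower on its stand

## Task

Stack the clean white sample pots on the round dark stand, one after another from the bottom up: the wide pot into the stand's seat, the middle pot on it, the narrow pot on that, and last the knobbed lid, each fully home on the one below so that it closes its mouth and the tower stands straight. Set the pieces down without dropping them, let go of the finished tower, and leave the timer, the salt shaker and the mug where they stand.

Things in the scene. Friction and masses are not known exactly. Their poses are not given: they have to be found in the camera images.
- stand: Round dark steel stand, fixed to the table: plate 100 mm across, a low wire lug at either side (126 mm over them, along its y). Seat floor 6 mm above the table, inside a flared ring 74 mm wide inside at the floor and 86 mm at its upper edge, 14 mm above the table. Origin: centre of its underside, on the table; z up.
- wide_pot: Widest pot: white enamel, open on top, straight wall 66 mm across outside, 60 mm inside, 46 mm high, flat foot, no collar. 0.13 to 0.25 kg. Seated in the stand its origin is 6 mm above the stand's. Origin: centre of its underside; z up along its axis.
- middle_pot: White enamel pot, open on top, rim 46 mm above its foot. From below: tapered plug 8 mm high (42 mm across at foot, 54 at top), collar 68 mm across from 8 to 12 mm, then straight body 50 mm across outside, 44 inside. 0.09 to 0.18 kg. Seated: plug in the wide pot's mouth, collar on its rim, origin 38 mm above the wide pot's. Origin: centre of the underside; z up along its axis.
- narrow_pot: White enamel pot, open on top, rim 46 mm above its foot. From below: tapered plug 8 mm high (28 mm across at foot, 38 at top), collar 52 mm across from 8 to 12 mm, then straight body 35 mm across outside, 29 inside. 0.06 to 0.13 kg. Seated on the middle pot its origin is 38 mm above that pot's. Origin: centre of the underside; z up along its axis.
- lid: White enamel lid. From below: tapered plug 7 mm high (17 mm across at foot, 23 at top), disc 37 mm across from 7 to 11 mm, thin neck, round knob 16 mm across from 15 to 38 mm (grasp it from above). It stands upright on its plug. 0.03 to 0.07 kg. Seated on the narrow pot its origin is 39 mm above that pot's. Origin: centre of the underside; z up along its axis.
- timer: Bystander: wind-up kitchen timer with ribbed top, 66 mm across, 57 mm high, loose. Origin: centre of its underside.
- salt_shaker: Bystander: salt shaker, 44 mm across, 90 mm high, loose. Origin: centre of its underside.
- mug: Bystander: spotted mug, 82 x 114 x 91 mm, loose; its handle is on its own -y side. Origin: centre of the underside of its 82 x 114 mm outline (the bowl's axis lies 17 mm from it to its +y).

How it is judged:
On the way, in this order (a step that is already met when the one before it is completed fails the run):
1. the wide pot stands in the seat of the stand (horizontal distance between wide_pot and stand below 0.008 m and z of wide_pot in the frame of stand between 0.003 and 0.009 m and angle between wide_pot's own z axis and vertical below 0.07 rad and contact force between the fingers and wide_pot below 0.05 N), for 0.2 s.
2. the middle pot is seated on the wide pot (horizontal distance between middle_pot and wide_pot below 0.008 m and z of middle_pot in the frame of wide_pot between 0.035 and 0.041 m and angle between middle_pot's own z axis and vertical below 0.07 rad and contact force between the fingers and middle_pot below 0.05 N), for 0.2 s.
3. the narrow pot is seated on the middle pot (horizontal distance between narrow_pot and middle_pot below 0.008 m and z of narrow_pot in the frame of middle_pot between 0.035 and 0.041 m and angle between narrow_pot's own z axis and vertical below 0.07 rad and contact force between the fingers and narrow_pot below 0.05 N), for 0.2 s.
4. the lid is seated on the narrow pot (horizontal distance between lid and narrow_pot below 0.008 m and z of lid in the frame of narrow_pot between 0.036 and 0.042 m and angle between lid's own z axis and vertical below 0.07 rad and contact force between the fingers and lid below 0.05 N), for 0.2 s.
At the end, for the whole second after the job is handed in: From the bottom up: wide pot in the stand's seat, middle pot on it, narrow pot on that, lid on top; each piece within 8 mm of the axis of the one below, within 3 mm of its fully seated height and within 0.07 rad of upright; all released and at rest (horizontal distance between wide_pot and stand below 0.008 m and z of wide_pot in the frame of stand between 0.003 and 0.009 m and angle between each of wide_pot, middle_pot, narrow_pot, lid's own z axis and vertical below 0.07 rad and linear speed of each of wide_pot, middle_pot, narrow_pot, lid below 0.02 m/s and angular speed of each of wide_pot, middle_pot, narrow_pot, lid below 0.2 rad/s and horizontal distance between middle_pot and wide_pot below 0.008 m and z of middle_pot in the frame of wide_pot between 0.035 and 0.041 m and horizontal distance between narrow_pot and middle_pot below 0.008 m and z of narrow_pot in the frame of middle_pot between 0.035 and 0.041 m and horizontal distance between lid and narrow_pot below 0.008 m and z of lid in the frame of narrow_pot between 0.036 and 0.042 m); the robot touches nothing.
It fails at once if the timer is shoved more than 30 mm or tipped (distance of timer from where it was at the start of the episode above 0.03 m or angle between timer's own z axis and vertical above 0.3 rad).
It fails at once if the salt shaker is shoved more than 30 mm or tipped (distance of salt_shaker from where it was at the start of the episode above 0.03 m or angle between salt_shaker's own z axis and vertical above 0.3 rad).
It fails at once if the mug is shoved more than 30 mm or tipped (distance of mug from where it was at the start of the episode above 0.03 m or angle between mug's own z axis and vertical above 0.3 rad).
It fails at once if a pot or the lid is dropped (falls more than about 2 cm, faster than 0.6 m/s out of the fingers) ((linear speed of wide_pot above 0.6 m/s and contact force between the fingers and wide_pot below 0.05 N) or (linear speed of middle_pot above 0.6 m/s and contact force between the fingers and middle_pot below 0.05 N) or (linear speed of narrow_pot above 0.6 m/s and contact force between the fingers and narrow_pot below 0.05 N) or (linear speed of lid above 0.6 m/s and contact force between the fingers and lid below 0.05 N)).
It also fails if it takes over 104 s, if anything falls off the work surface, if the arm or the gripper's body presses on something with over 40 N, if the wrist force passes 120 N, or if a joint passes its speed limit or range.

## Robot

A 6-joint arm with a two-finger parallel gripper is mounted at the origin on a cart in front of the work surface, level with it; the furniture and walls round the work are solid. World frame = base frame: x ahead of the robot, y to its left, z up, the work surface at z = 0. Lengths are in m, angles in rad, forces in N, time in s.
With the tool pointing down it reaches from about 0.425 to 0.925 m from the base axis. Payload 12.5 kg.
Tool frame: the origin (TCP) lies midway between the tips of the shut fingers; the grasp point (between the pads) lies 19 mm behind it (ctrl.grip_depth is the distance from the TCP to the grasp point, in m); z points along the fingers, y is the line along which they close (so a half turn about z gives the same grasp; the last joint's range is limited). The gripper opens to 85 mm and grips with 20 to 120 N. Pads are 22 mm wide; open, the fingers measure 114 mm over their backs; the gripper's body (76 mm by 85 mm) begins 54 mm behind the grasp point. The pads swing forward as they close: fully open they stand 13 mm farther back than shut.
Start: joints at [1.062, 0.491, 1.559, -0, 1.092, -0.106], TCP at [0.245, 0.575, 0.231] pointing down, gripper open.
Joint ranges: [-3.1, 3.1], [-0.84, 2.19], [0.05, 2.79], [-1.13, 4.28], [0.06, 2.93], [-2.69, 2.69]. Speed limits (rad/s): [2.22, 2.22, 2.79, 3.14, 3.14, 3.14].

## Interface

Orientations are given as a rotation vector (axis times angle).
In Python, from workcell import ctrl, vision gives the robot as it stands. The module is installed in compiled form; this text tells all that it offers.
- The arm moves only by the shell command python3 -m jog 'ROWS' [FORCE]. ROWS is JSON, a list of rows, each a list of 5 numbers: the closure, from 0 (fully open) to 1 (shut), then the shift along the tool's x, y, z in cm, then the turn about the tool's z in rad. A call has 1 to 5 rows; each row shifts and turns the commanded pose from where the row before left it, along the tool's axes as they then stand; what a row does not reach is not made up. A row lasts 1/8 s, in which the tool goes at most 62.5 mm and 10.7 degrees, less where a joint would pass 70% of its speed; a pose out of reach is approached as far as the arm can. A call with a gripper value outside its range is refused whole. The fingers move at their own pace and stop on an object; FORCE is the grip in N (left out, the last holds). Time passes only in rows, so rows that do not move let the fingers close. It gives the time, the measured TCP pose, the force, the opening and the grip force at its end, in the units of the state.
- ctrl.get_state(): the state, without advancing time (a new reading comes with each control period).
- vision.camera(name): name is "scene" or "side" or "wrist"; returns a dict with "pixels" (384x512x3 uint8, red, green, blue), "range_z" (384x512 float32, m along the optical axis (not along the pixel's ray), 0 where there is no reading), "fov_y" (degrees; the focal length in pixels is half the picture's height over the tangent of half this angle, whatever the lens; pixels are square), "cx", "cy" (the principal point, pixels), "D" ([k1, k2, p1, p2, k3] as OpenCV has them; the pictures are not rectified), "rvec" (rotation vector, rad) and "tvec" (3), from world to camera coordinates, as OpenCV has them. Camera axes: x right, y down, z forward; pixel columns grow to the right and rows downward; lengths in m; the calibration is good to about 2 mm. A picture is of the moment at which its call begins.
- ctrl.close_job(): hands the job in; it is judged then, once.
The state is a dict: "clock": time; "q": joint angles; "joint_vel": joint speeds; "tau": joint torques, N m; "eef_pos": TCP position; "ee_rot": TCP orientation; "ft_force": force on the tool from outside, world axes, zero at the start; "ft_torque": the same for the moment, N m; "finger_gap": finger opening in m; "grip_force": force on a finger pad.
Only numpy, scipy, OpenCV 4.12 (cv2) and the standard library are available. Lean on these libraries where they do the work, as an engineer would, in place of code of your own. Each camera call takes 0.05 s, during which the arm holds its last target. There are 200 camera calls.

## Working session

There is one attempt and no reset: what is moved stays moved. The work goes in short steps, Python scripts to look and compute and a shell command to move; the robot and the scene stay as the last step left them, time stands still between calls to the robot, and variables do not carry over. Pictures are saved under pics/ and viewed, at most 14 in all, crops included, and the job is handed in when it is done.

```bash
mkdir -p pics
cat > h.py <<'E'
import numpy as np, cv2
from workcell import ctrl, vision
def cam(n, save=None):
    c=vision.camera(n)
    if save: cv2.imwrite('pics/'+save, c['pixels'][:,:,::-1])
    h=c['pixels'].shape[0]; f=h/2/np.tan(np.radians(c['fov_y'])/2)
    c['K']=np.array([[f,0,c['cx']],[0,f,c['cy']],[0,0,1.]]); c['R']=cv2.Rodrigues(np.array(c['rvec'],float))[0]
    return c
def cloud(c):
    h,w=c['range_z'].shape
    v,u=np.mgrid[:h,:w]; p=np.stack([u,v],-1).reshape(-1,1,2).astype(float)
    n=cv2.undistortPoints(p,c['K'],np.array(c['D'],float)).reshape(h,w,2)
    z=c['range_z'][...,None]; P=np.concatenate([n*z,z],-1)
    W=(P-np.array(c['tvec']).ravel())@c['R']
    W[c['range_z']<=0]=np.nan
    return W
E
python3 - <<'E'
from h import *
ims=[]
for n in('scene','side','wrist'):
    c=cam(n,n+'0.png'); W=cloud(c); np.save(n+'0.npy',W)
    print(n,c['fov_y'],-c['R'].T@np.array(c['tvec']).ravel(), c['D'])
print(ctrl.get_state())
E
```

```text
scene 56.83235065241273 [ 0.07550083 -0.3642226   0.80554306] [-0.03762381  0.          0.          0.          0.        ]
side 43.63625889851597 [ 0.30025429 -0.96465358  0.93910812] [-0.14146469  0.          0.          0.          0.        ]
wrist 65.0077267302253 [0.16974369 0.60815301 0.37224826] [-0.02763596  0.          0.          0.          0.        ]
{'clock': 0.15, 'q': array([ 1.06239697e+00,  4.91406014e-01,  1.55931577e+00, -7.05609651e-07,
        1.09170953e+00, -1.05618078e-01]), 'joint_vel': array([-0.00085174, -0.00113134, -0.00241964,  0.00109675,  0.00064871,
       -0.00119022]), 'tau': array([ 1.45747807e-03, -6.18697357e+01, -2.61688292e+01, -9.95389473e-05,
        3.30457973e-03, -2.79727431e-05]), 'eef_pos': array([0.24489354, 0.57483998, 0.23086918]), 'ee_rot': array([-6.28368120e-01, -3.07785115e+00,  1.25595280e-03]), 'ft_force': array([-0.55789795, -0.54148855, -0.4991166 ]), 'ft_torque': array([ 0.00799036, -0.03186226, -0.00513505]), 'grip_force': 0.0, 'finger_gap': 0.0856022595571644}
```

View pics/scene0.png

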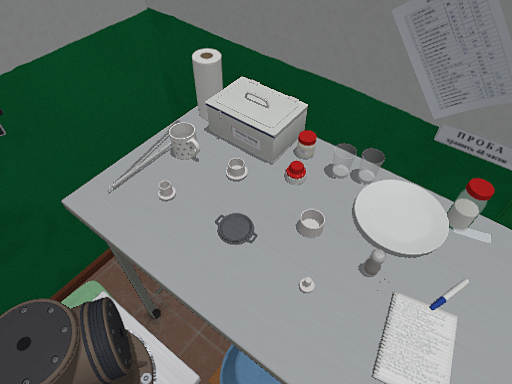

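View pics/side0.png

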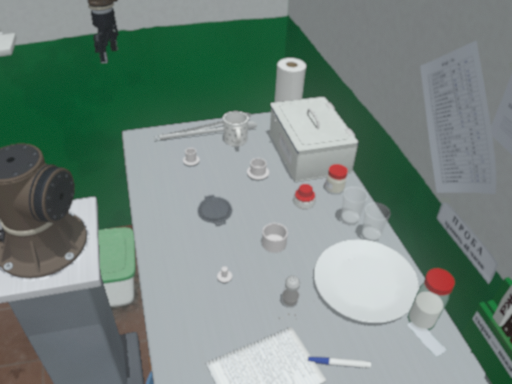

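The scene view shows the stand at (237,228), wide pot at (312,223), middle pot at (236,169), narrow pot at (167,190) and lid at (307,284). It also shows the timer at (296,173), salt shaker at (374,262) and mug at (184,141). The side view agrees: stand (215,209), wide pot (275,238), middle (258,169), narrow (191,156), lid (225,273).

```bash
cat >> h.py <<'E'
from scipy.optimize import least_squares
def circ(W,c0,rad,zlo,zhi,r=None):
    P=W.reshape(-1,3); P=P[~np.isnan(P[:,0])]
    P=P[(np.hypot(*(P[:,:2]-c0).T)<rad)&(P[:,2]>zlo)&(P[:,2]<zhi)]
    if len(P)<5: return None
    f=lambda x: np.hypot(P[:,0]-x[0],P[:,1]-x[1])-(r if r else x[2])
    s=least_squares(f,[*P[:,:2].mean(0),r or .03],loss='soft_l1',f_scale=.002)
    return s.x.round(4),len(P),np.median(abs(s.fun)).round(4)
E
python3 - <<'E'
from h import *
px={'scene':dict(stand=(237,228),wide=(312,223),mid=(236,169),nar=(167,190),lid=(307,284),timer=(296,173),salt=(374,262),mug=(180,141)),
'side':dict(stand=(215,209),wide=(275,238),mid=(258,169),nar=(191,156),lid=(225,273),timer=(305,197),salt=(291,291),mug=(234,128))}
for n in px:
    W=np.load(n+'0.npy')
    for k,(u,v) in px[n].items():
        w=W[v-4:v+5,u-4:u+5].reshape(-1,3); c=np.nanmedian(w,0)[:2]
        P=W.reshape(-1,3);P=P[np.hypot(*(P[:,:2]-c).T)<.07];P=P[P[:,2]>.008]
        q=P[P[:,2]>np.percentile(P[:,2],98)-.006]
        print(n,k,c.round(3),'ext',P.min(0).round(3),P.max(0).round(3),'topmean',q.mean(0).round(4))
    A=lambda k:np.nanmedian(W[px[n][k][1]-4:px[n][k][1]+5,px[n][k][0]-4:px[n][k][0]+5].reshape(-1,3),0)[:2]
    print('wide rim',circ(W,A('wide'),.06,.041,.052)); print('mid rim',circ(W,A('mid'),.05,.042,.052)); print('mid collar',circ(W,A('mid'),.05,.006,.016))
    print('nar rim',circ(W,A('nar'),.05,.042,.052)); print('nar collar',circ(W,A('nar'),.05,.006,.016)); print('stand ring',circ(W,A('stand'),.055,.0105,.02))
E
```

```text
scene stand [0.485 0.011] ext [ 0.431 -0.049  0.008] [0.527 0.074 0.016] topmean [0.4856 0.0188 0.0119]
scene wide [ 0.624 -0.144] ext [ 0.573 -0.181  0.008] [ 0.641 -0.116  0.048] topmean [ 0.6058 -0.148   0.0435]
scene mid [0.634 0.137] ext [0.612 0.111 0.008] [0.674 0.173 0.047] topmean [0.6438 0.1427 0.0433]
scene nar [0.452 0.239] ext [0.428 0.227 0.008] [0.479 0.277 0.046] topmean [0.453  0.2525 0.043 ]
scene lid [ 0.45  -0.233] ext [ 0.437 -0.248  0.008] [ 0.472 -0.213  0.04 ] topmean [ 0.4544 -0.2306  0.0372]
scene timer [ 0.724 -0.022] ext [ 0.709 -0.043  0.008] [0.764 0.022 0.059] topmean [ 0.7397 -0.0119  0.0544]
scene salt [ 0.572 -0.338] ext [ 0.566 -0.357  0.008] [ 0.601 -0.315  0.09 ] topmean [ 0.5854 -0.3366  0.0866]
scene mug [0.591 0.319] ext [0.58  0.266 0.008] [0.659 0.389 0.092] topmean [0.6084 0.3319 0.0878]
wide rim (array([ 0.6072, -0.1479,  0.0314]), 102, np.float64(0.0009))
mid rim (array([0.6442, 0.1438, 0.023 ]), 50, np.float64(0.0009))
mid collar (array([0.642 , 0.1403, 0.026 ]), 141, np.float64(0.0036))
nar rim (array([0.4535, 0.2523, 0.0159]), 37, np.fl
[... 698 characters left out ...]
] ext [ 0.708 -0.044  0.008] [0.769 0.014 0.059] topmean [ 0.7401 -0.0129  0.0541]
side salt [ 0.582 -0.353] ext [ 0.55  -0.421  0.008] [ 0.606 -0.325  0.091] topmean [ 0.5881 -0.3407  0.0866]
side mug [0.608 0.303] ext [0.58  0.265 0.008] [0.661 0.372 0.093] topmean [0.6158 0.3203 0.0871]
wide rim (array([ 0.6071, -0.1486,  0.0313]), 103, np.float64(0.0011))
mid rim (array([0.6436, 0.1432, 0.0232]), 39, np.float64(0.001))
mid collar (array([0.6439, 0.1427, 0.0279]), 123, np.float64(0.0036))
nar rim (array([0.453 , 0.2506, 0.016 ]), 24, np.float64(0.0014))
nar collar (array([0.4535, 0.2551, 0.0224]), 75, np.float64(0.0031))
stand ring (array([0.4798, 0.0126, 0.044 ]), 88, np.float64(0.0013))
```

```bash
cat >> h.py <<'E'
from scipy.spatial.transform import Rotation as Ro
def go(x,y,z):
    s=ctrl.get_state(); R=Ro.from_rotvec(s['ee_rot']).as_matrix()
    d=R.T@(np.array([x,y,z])-s['eef_pos'])*100
    print('shift cm',d.round(2),'turn left',np.arctan2(-R[1,1],R[0,1])*-1, 'tilt',np.arccos(-R[2,2]).round(4),'pos',s['eef_pos'].round(4),'gap',s['finger_gap'].round(4),'t',s['clock'])
E
python3 -m jog '[[0,0,0,0,0.167],[0,0,0,0,0.167],[0,0,0,0,0.167],[0,0,0,0,0.167],[0,0,0,0,0.167]]' 40
python3 -m jog '[[0,0,0,0,0.167],[0,0,0,0,0.167],[0,0,0,0,0]]'
python3 -c "from h import *; go(.607,-.148,.16)"
```

```text
clock: 0.78
eef_pos: [0.2449, 0.5749, 0.2311]
ee_rot: [1.83, 2.554, -0.001]
ft_force: [0.2, 0.2, -0.6]
finger_gap: 0.0851
grip_force: 0.0
clock: 1.15
eef_pos: [0.2449, 0.5749, 0.2311]
ee_rot: [2.221, 2.221, -0.001]
ft_force: [-0.6, 0.5, -0.6]
finger_gap: 0.0851
grip_force: 0.0Traceback (most recent call last):
  File "<string>", line 1, in <module>
    from h import *; go(.607,-.148,.16)
                     ~~^^^^^^^^^^^^^^^^
  File "h.py", line 29, in go
    print('shift cm',d.round(2),'turn left',np.arctan2(-R[1,1],R[0,1])*-1, 'tilt',np.arccos(-R[2,2]).round(4),'pos',s['eef_pos'].round(4),'gap',s['finger_gap'].round(4),'t',s['clock'])
                                                                                                                                                ^^^^^^^^^^^^^^^^^^^^^
AttributeError: 'float' object has no attribute 'round'
```

```bash
sed -i "s/s\['finger_gap'\].round(4)/s['finger_gap']/" h.py
for i in 1; do :; done
python3 -m jog '[[0,-4.8,2.4,0.3,0],[0,-4.8,2.4,0.3,0],[0,-4.8,2.4,0.3,0],[0,-4.8,2.4,0.3,0],[0,-4.8,2.4,0.3,0]]'
python3 -m jog '[[0,-4.8,2.4,0.3,0],[0,-4.8,2.4,0.3,0],[0,-4.8,2.4,0.3,0],[0,-4.8,2.4,0.3,0],[0,-4.8,2.4,0.3,0]]'
python3 -m jog '[[0,-4.8,2.4,0.3,0],[0,-4.8,2.4,0.3,0],[0,-4.8,2.4,0.3,0],[0,-4.8,2.4,0.3,0],[0,0,0,0,0]]'
python3 - <<'E'
from h import *
go(.607,-.148,.16)
c=cam('wrist','w1.png'); W=cloud(c)
print('wide',circ(W,[.607,-.148],.05,.041,.052))
E
```

```text
clock: 1.78
eef_pos: [0.3653, 0.3334, 0.2163]
ee_rot: [2.217, 2.226, 0.001]
ft_force: [1.3, 0.8, -0.2]
finger_gap: 0.0855
grip_force: 0.0
clock: 2.4
eef_pos: [0.4851, 0.0931, 0.2013]
ee_rot: [2.217, 2.225, 0.001]
ft_force: [0.9, -0.5, -0.6]
finger_gap: 0.0854
grip_force: 0.0
clock: 3.02
eef_pos: [0.5812, -0.1003, 0.1885]
ee_rot: [-2.222, -2.221, 0.0]
ft_force: [-0.5, -0.0, -0.7]
finger_gap: 0.0853
grip_force: 0.0
shift cm [-4.77  2.58  2.85] turn left -0.0002587674344923418 tilt 0.0002 pos [ 0.5812 -0.1003  0.1885] gap 0.08533508554520816 t 3.025
wide (array([ 0.6074, -0.1445,  0.0312]), 641, np.float64(0.0008))
```

View pics/w1.png

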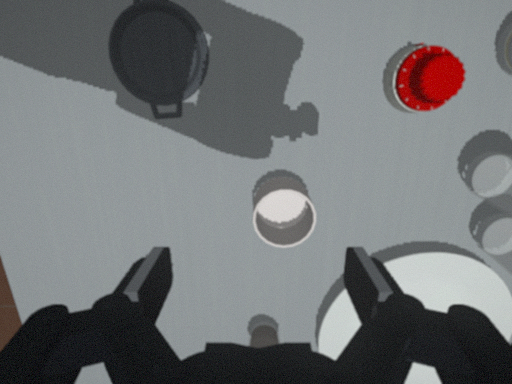

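The wrist view shows the wide pot rim centred at about (284,217), stand at (160,55) and timer at (428,80). The pads sit either side at (165,255) and (350,255).

```bash
python3 -m jog '[[0,-2.3,1.3,2,0],[0,-2.3,1.3,2,0],[0,0,0,2,0],[0,0,0,0,0]]'
python3 - <<'E'
from h import *
go(.607,-.148,.006)
c=cam('wrist'); W=cloud(c)
print('wide',circ(W,[.607,-.146],.05,.041,.052)); print(circ(W,[.48,.013],.055,.0105,.02))
W=np.load('wrist0.npy')
print('nar',circ(W,[.453,.252],.03,.041,.052),'mid',circ(W,[.644,.143],.03,.041,.052))
E
```

```text
clock: 3.58
eef_pos: [0.6053, -0.1421, 0.1282]
ee_rot: [-2.217, -2.221, 0.002]
ft_force: [0.1, 1.3, -0.1]
finger_gap: 0.0852
grip_force: 0.0
shift cm [-0.6   0.2  12.22] turn left 0.0017703331648212665 tilt 0.003 pos [ 0.6053 -0.1421  0.1282] gap 0.0851743173476088 t 3.575
wide (array([ 0.6076, -0.1446,  0.0311]), 1052, np.float64(0.0008))
(array([0.4818, 0.0163, 0.0442]), 917, np.float64(0.0011))
nar (array([0.454 , 0.2567, 0.0162]), 54, np.float64(0.0007)) mid None
```

```bash
python3 -m jog '[[0,-0.4,0.2,4,0],[0,0,0,4,0],[0,0,0,2.5,0],[0,0,0,1.3,0],[0,0,0,0.4,0]]'
python3 -m jog '[[0,0,0,0,0],[0.5,0,0,0,0],[0.5,0,0,0,0],[0.5,0,0,0,0],[0.5,0,0,0,0]]' 40
python3 -m jog '[[0.5,0,0,0,0],[0.5,0,0,0,0]]'
python3 -c "from h import *; go(.607,-.146,.15)"
```

```text
clock: 4.25
eef_pos: [0.6085, -0.147, 0.0077]
ee_rot: [2.221, 2.221, 0.001]
ft_force: [0.0, 0.5, 0.5]
finger_gap: 0.0856
grip_force: 0.0
clock: 4.88
eef_pos: [0.6087, -0.1475, 0.0086]
ee_rot: [2.222, 2.219, 0.001]
ft_force: [-1.4, 1.1, 7.7]
finger_gap: 0.0645
grip_force: 43.9
clock: 5.12
eef_pos: [0.6087, -0.1475, 0.0086]
ee_rot: [2.222, 2.219, 0.001]
ft_force: [-0.8, 0.2, 7.1]
finger_gap: 0.0649
grip_force: 43.9
shift cm [  0.14  -0.15 -14.14] turn left -0.0011446444536301389 tilt 0.0016 pos [ 0.6087 -0.1475  0.0086] gap 0.06490278086900966 t 5.125
```

```bash
python3 -m jog '[[0.5,0,0,-1,0],[0.5,0,0,-2,0],[0.5,0,0,-3,0],[0.5,3,-2.5,-2,0],[0.5,3.5,-2.6,0,0]]'
python3 -m jog '[[0.5,3.5,-2.6,0,0],[0.5,3.5,-2.6,0,0],[0.5,2.6,-2.4,0,0],[0.5,0,0,0,0],[0.5,0,0,0,0]]'
python3 - <<'E'
from h import *
go(.481,.0135,.0146)
c=cam('wrist','w2.png'); W=cloud(c); s=ctrl.get_state()['eef_pos']
z=s[2]-.0086+.046
print('pot',circ(W,s[:2],.04,z-.005,z+.006)); print(circ(W,[.48,.013],.055,.0105,.02))
c=cam('scene'); W=cloud(c);print('pot',circ(W,s[:2],.036,z-.005,z+.006)); 
c=cam('side'); W=cloud(c);print('pot',circ(W,s[:2],.036,z-.005,z+.006));
E
```

```text
clock: 5.75
eef_pos: [0.5575, -0.0822, 0.09]
ee_rot: [2.221, 2.217, 0.003]
ft_force: [0.1, 0.7, -2.2]
finger_gap: 0.0644
grip_force: 45.2
clock: 6.38
eef_pos: [0.4824, 0.0135, 0.0882]
ee_rot: [2.221, 2.219, 0.002]
ft_force: [-0.1, -1.2, -2.4]
finger_gap: 0.0649
grip_force: 45.1
shift cm [ 0.   -0.15  7.36] turn left -0.0007644812883847158 tilt 0.002 pos [0.4824 0.0135 0.0882] gap 0.0648588803596154 t 6.375
pot (array([0.4816, 0.017 , 0.0315]), 5127, np.float64(0.001))
(array([0.481 , 0.0165, 0.0441]), 1260, np.float64(0.0011))
pot (array([0.4812, 0.0139, 0.0326]), 76, np.float64(0.0011))
pot (array([0.4816, 0.0111, 0.0311]), 81, np.float64(0.0015))
```

View pics/w2.png

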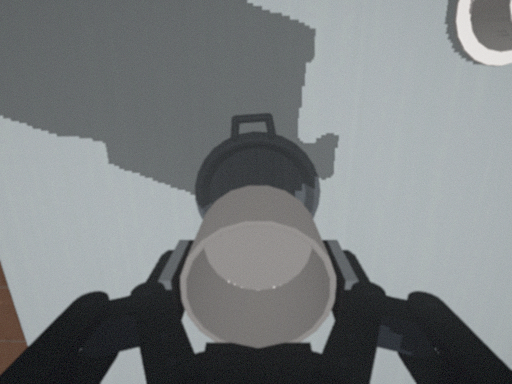

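The pot is held upright at about (258,280) and lines up with the stand at (257,185), with less than 1 mm offset measured.

```bash
python3 -m jog '[[0.5,0,-0.1,2.5,0],[0.5,0,0,2.5,0],[0.5,0,0,1.5,0],[0.5,0,0,0.4,0],[0.5,0,0,0,0]]'
python3 -m jog '[[0.5,0,0,0.2,0],[0.5,0,0,0.2,0],[0.5,0,0,0,0]]'
python3 -c "from h import *; go(.481,.0135,.0146)"
```

```text
clock: 7.15
eef_pos: [0.4806, 0.0137, 0.0185]
ee_rot: [2.223, 2.22, 0.0]
ft_force: [0.5, 0.0, -1.6]
finger_gap: 0.0644
grip_force: 45.1
clock: 7.52
eef_pos: [0.4807, 0.0138, 0.0146]
ee_rot: [2.222, 2.22, 0.001]
ft_force: [0.5, 0.1, 1.0]
finger_gap: 0.0641
grip_force: 45.4
shift cm [-0.03  0.03  0.  ] turn left -0.0009716662775149529 tilt 0.0009 pos [0.4807 0.0138 0.0146] gap 0.0641276428488677 t 7.525
```

Contact reached; release, retreat, and check.

```bash
python3 -m jog '[[0.5,0,0,0.1,0],[0,0,0,0,0],[0,0,0,0,0],[0,0,0,0,0],[0,0,0,0,0]]'
python3 -m jog '[[0,0,0,-2,0],[0,0,0,-4,0],[0,0,0,-5,0],[0,0,0,-3,0],[0,0,0,0,0]]'
python3 - <<'E'
from h import *
go(.644,.1435,.13)
c=cam('wrist'); W=cloud(c)
print('pot',circ(W,[.481,.0135],.045,.047,.06)); print('mid',circ(W,[.644,.1435],.04,.041,.052))
W=cloud(cam('scene'));print('pot',circ(W,[.481,.0135],.045,.047,.06)); 
W=cloud(cam('side'));print('pot',circ(W,[.481,.0135],.045,.047,.06));
E
```

```text
clock: 8.15
eef_pos: [0.4804, 0.0138, 0.0132]
ee_rot: [-2.223, -2.22, -0.0]
ft_force: [0.7, 0.9, 0.0]
finger_gap: 0.0856
grip_force: 0.0
clock: 8.78
eef_pos: [0.4812, 0.0137, 0.1551]
ee_rot: [2.22, 2.218, 0.004]
ft_force: [0.2, -0.4, -0.7]
finger_gap: 0.0852
grip_force: 0.0
shift cm [12.99 16.26  2.57] turn left -0.0009176964594135171 tilt 0.0041 pos [0.4812 0.0137 0.1551] gap 0.08515448984577494 t 8.775
pot (array([0.4796, 0.0167, 0.0311]), 914, np.float64(0.0008))
mid (array([0.6444, 0.1465, 0.0232]), 831, np.float64(0.0007))
pot (array([0.4793, 0.0131, 0.0311]), 101, np.float64(0.0008))
pot (array([0.4789, 0.0129, 0.0312]), 80, np.float64(0.0013))
```

```bash
python3 -m jog '[[0,4.3,5.4,0,0],[0,4.3,5.4,0,0],[0,4.5,5.4,2.5,0],[0,0,0,0,0]]'
python3 -m jog '[[0,0,0,4,0],[0,0,0,3.5,0],[0,0,0,1.5,0],[0,0,0,0,0],[0,0,0,0,0]]'
python3 - <<'E'
from h import *
go(.6442,.145,.014)
E
```

```text
clock: 9.43
eef_pos: [0.6242, 0.1313, 0.1281]
ee_rot: [-2.218, -2.221, 0.005]
ft_force: [-0.6, -0.1, 0.0]
finger_gap: 0.0854
grip_force: 0.0
clock: 10.05
eef_pos: [0.6241, 0.1291, 0.0435]
ee_rot: [2.222, 2.219, 0.002]
ft_force: [0.3, 0.4, 0.1]
finger_gap: 0.0854
grip_force: 0.0
shift cm [1.59 2.01 2.96] turn left -0.0011650139906271225 tilt 0.0015 pos [0.6241 0.1291 0.0435] gap 0.08543035310123913 t 10.05
```

```bash
python3 -m jog '[[0,1.6,2.0,0,0],[0,0,0,1.5,0],[0,0,0,1.4,0],[0,0,0,0,0]]'
python3 -m jog '[[0.6,0,0,0,0],[0.6,0,0,0,0],[0.6,0,0,0,0],[0.6,0,0,0,0],[0.6,0,0,0,0]]' 40
python3 -c "from h import *; go(.6442,.145,.014)"
```

```text
clock: 10.55
eef_pos: [0.6424, 0.1447, 0.012]
ee_rot: [-2.222, -2.219, 0.003]
ft_force: [0.1, -0.3, -1.0]
finger_gap: 0.0853
grip_force: 0.0
clock: 11.18
eef_pos: [0.6439, 0.1451, 0.014]
ee_rot: [2.222, 2.22, 0.001]
ft_force: [0.4, -1.1, 5.5]
finger_gap: 0.0482
grip_force: 42.0
shift cm [-0.01  0.03  0.  ] turn left -0.0010384111043837234 tilt 0.0011 pos [0.6439 0.1451 0.014 ] gap 0.048226104555194146 t 11.175
```

```bash
python3 -m jog '[[0.6,0,0,-1,0],[0.6,0,0,-3,0],[0.6,0,0,-4,0],[0.6,-1.5,-2,-2,0],[0.6,-3,-3.8,0,0]]'
python3 -m jog '[[0.6,-3,-3.8,0,0],[0.6,-3,-3.8,0,0],[0.6,-2.5,-3,0,0],[0.6,0,0,0,0],[0.6,0,0,0,0]]'
python3 - <<'E'
from h import *
go(.4793,.0151,.058)
c=cam('wrist','w3.png'); W=cloud(c); s=ctrl.get_state()['eef_pos']
z=s[2]-.014+.046
f=lambda W:print('pot',circ(W,s[:2],.03,z-.005,z+.006),'wide',circ(W,[.4793,.0145],.04,.046,.06))
f(W)
f(cloud(cam('scene'))); f(cloud(cam('side')))
E
```

```text
clock: 11.8
eef_pos: [0.586, 0.1004, 0.1152]
ee_rot: [2.219, 2.22, 0.005]
ft_force: [0.1, -0.7, -0.9]
finger_gap: 0.048
grip_force: 41.6
clock: 12.42
eef_pos: [0.4801, 0.0154, 0.1138]
ee_rot: [2.222, 2.219, 0.001]
ft_force: [0.4, -0.1, -0.9]
finger_gap: 0.0478
grip_force: 41.7
shift cm [-0.03 -0.09  5.58] turn left -0.001376183782514274 tilt 0.0013 pos [0.4801 0.0154 0.1138] gap 0.04778040772469292 t 12.425
pot (array([0.4793, 0.018 , 0.0235]), 3445, np.float64(0.0008)) wide (array([0.4796, 0.0168, 0.0311]), 599, np.float64(0.0008))
pot (array([0.4791, 0.0143, 0.024 ]), 73, np.float64(0.0013)) wide (array([0.4791, 0.0128, 0.0309]), 76, np.float64(0.0007))
pot (array([0.4792, 0.0137, 0.0237]), 71, np.float64(0.0015)) wide (array([0.4787, 0.0121, 0.0314]), 101, np.float64(0.0011))
```

View pics/w3.png

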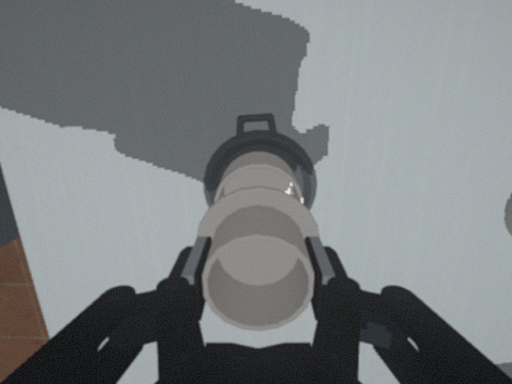

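The middle pot (258,265) is upright above the wide pot (258,180). It measures about 1.3 mm too far in +y, so I'll correct while lowering.

```bash
python3 -m jog '[[0.6,-0.13,0,2,0],[0.6,0,0,2,0],[0.6,0,0,0.8,0],[0.6,0,0,0.3,0],[0.6,0,0,0.1,0]]'
python3 -m jog '[[0.6,0,0,0.2,0],[0.6,0,0,0.1,0],[0.6,0,0,0,0],[0.6,0,0,0,0]]'
python3 -c "from h import *; go(.4793,.0139,.058)"
```

```text
clock: 13.2
eef_pos: [0.4797, 0.0142, 0.0616]
ee_rot: [2.222, 2.22, 0.001]
ft_force: [-0.4, -0.6, -0.8]
finger_gap: 0.0484
grip_force: 41.7
clock: 13.7
eef_pos: [0.4795, 0.014, 0.0584]
ee_rot: [2.223, 2.22, 0.0]
ft_force: [-0.4, 0.3, -0.9]
finger_gap: 0.0482
grip_force: 41.7
shift cm [-0.01 -0.02  0.04] turn left -0.0010720122341854941 tilt 0.0002 pos [0.4795 0.014  0.0584] gap 0.04820320412977889 t 13.7
```

```bash
python3 -m jog '[[0.6,0,0,0.1,0],[0.6,0,0,0,0],[0.6,0,0,0,0]]'
```

```text
clock: 14.08
eef_pos: [0.4796, 0.014, 0.058]
ee_rot: [2.222, 2.22, 0.001]
ft_force: [-3.0, -1.0, 10.9]
finger_gap: 0.0481
grip_force: 43.0
```

```bash
python3 -m jog '[[0,0,0,0,0],[0,0,0,0,0],[0,0,0,0,0],[0,0,0,0,0]]'
python3 -m jog '[[0,0,0,-2,0],[0,0,0,-4,0],[0,0,0,-4,0],[0,0,0,-2,0],[0,0,0,0,0]]'
python3 - <<'E'
from h import *
go(.4535,.253,.18)
f=lambda W:print('mid',circ(W,[.4793,.0145],.04,.084,.096),'nar',circ(W,[.4535,.2525],.04,.042,.052))
for n in('wrist','scene','side'): f(cloud(cam(n)))
E
```

```text
clock: 14.58
eef_pos: [0.4794, 0.0141, 0.0573]
ee_rot: [-2.222, -2.22, -0.0]
ft_force: [-0.3, -1.2, 0.6]
finger_gap: 0.0853
grip_force: 0.0
clock: 15.2
eef_pos: [0.4799, 0.014, 0.1784]
ee_rot: [2.221, 2.219, 0.003]
ft_force: [0.2, 0.3, -1.0]
finger_gap: 0.0855
grip_force: 0.0
shift cm [23.9  -2.66 -0.17] turn left -0.0009103068263454088 tilt 0.0028 pos [0.4799 0.014  0.1784] gap 0.0855252972782478 t 15.2
mid (array([0.4784, 0.0162, 0.0231]), 791, np.float64(0.0008)) nar None
mid (array([0.4781, 0.0123, 0.0233]), 91, np.float64(0.0009)) nar (array([0.4538, 0.2525, 0.0159]), 36, np.float64(0.0007))
mid (array([0.478 , 0.0115, 0.0236]), 73, np.float64(0.001)) nar None
```

```bash
python3 -m jog '[[0,4.8,-0.5,0,0],[0,4.8,-0.5,0,0],[0,4.8,-0.5,0,0],[0,4.8,-0.5,0,0],[0,4.7,-0.6,0,0]]'
python3 -m jog '[[0,0,0,2.5,0],[0,0,0,2.5,0],[0,0,0,0,0],[0,0,0,0,0]]'
python3 - <<'E'
from h import *
go(.4535,.253,.015)
for n in('wrist','scene','side'): print(circ(cloud(cam(n)),[.4535,.2525],.04,.042,.052))
E
```

```text
clock: 15.98
eef_pos: [0.453, 0.2545, 0.1761]
ee_rot: [-2.222, -2.22, 0.003]
ft_force: [0.5, -0.7, -0.5]
finger_gap: 0.0854
grip_force: 0.0
clock: 16.48
eef_pos: [0.4539, 0.253, 0.1275]
ee_rot: [-2.223, -2.22, 0.0]
ft_force: [0.9, -0.3, 0.9]
finger_gap: 0.0855
grip_force: 0.0
shift cm [-0.   -0.03 11.25] turn left -0.001273086411278864 tilt 0.0004 pos [0.4539 0.253  0.1275] gap 0.0854880821770012 t 16.475
(array([0.4542, 0.2558, 0.0157]), 506, np.float64(0.0008))
(array([0.4534, 0.2519, 0.0158]), 39, np.float64(0.0007))
(array([0.4533, 0.2514, 0.0165]), 22, np.float64(0.0012))
```

```bash
python3 -m jog '[[0,0,0,4,0],[0,0,0,4,0],[0,0,0,2,0],[0,0,0,1.2,0],[0,0,0,0,0]]'
python3 -m jog '[[0.8,0,0,0,0],[0.8,0,0,0,0],[0.8,0,0,0,0],[0.8,0,0,0,0],[0.8,0,0,0,0]]' 35
python3 -m jog '[[0.8,0,0,0,0],[0.8,0,0,0,0]]' 
python3 -c "from h import *; go(.4783,.0135,.097)"
```

```text
clock: 17.25
eef_pos: [0.4538, 0.253, 0.0153]
ee_rot: [-2.223, -2.22, 0.0]
ft_force: [0.3, -0.8, -0.6]
finger_gap: 0.0856
grip_force: 0.0
clock: 17.88
eef_pos: [0.454, 0.2532, 0.0161]
ee_rot: [2.222, 2.22, 0.002]
ft_force: [-0.3, -1.5, 6.9]
finger_gap: 0.033
grip_force: 34.3
clock: 18.12
eef_pos: [0.454, 0.2532, 0.0161]
ee_rot: [2.222, 2.22, 0.002]
ft_force: [-0.3, -0.7, 6.8]
finger_gap: 0.0332
grip_force: 34.3
shift cm [-23.96   2.46  -8.1 ] turn left -0.0008369824012355516 tilt 0.0013 pos [0.454  0.2532 0.0161] gap 0.03321868580621814 t 18.125
```

```bash
python3 -m jog '[[0.8,0,0,-1.4,0],[0.8,0,0,-4,0],[0.8,0,0,-4,0],[0.8,0,0,-4,0],[0.8,-3,0.4,0,0]]'
python3 -m jog '[[0.8,-4.2,0.4,0,0],[0.8,-4.2,0.4,0,0],[0.8,-4.2,0.4,0,0],[0.8,-4.2,0.4,0,0],[0.8,-3,0.4,0,0]]'
python3 -m jog '[[0.8,-1.2,0,0,0],[0.8,0,0,0,0],[0.8,0,0,0,0]]'
python3 - <<'E'
from h import *
go(.4783,.0135,.098)
s=ctrl.get_state()['eef_pos']; z=s[2]-.0161+.046
for n in('wrist','scene','side'):
    W=cloud(cam(n,'w4.png' if n=='wrist' else None)); print('nar',circ(W,s[:2],.022,z-.005,z+.006),'mid',circ(W,[.4783,.0135],.03,.084,.096))
E
```

```text
clock: 18.75
eef_pos: [0.4585, 0.2241, 0.153]
ee_rot: [2.218, 2.221, 0.009]
ft_force: [0.5, 0.5, -1.1]
finger_gap: 0.0334
grip_force: 35.2
clock: 19.38
eef_pos: [0.4773, 0.0234, 0.1502]
ee_rot: [2.223, 2.219, 0.001]
ft_force: [0.1, -0.4, -0.8]
finger_gap: 0.0337
grip_force: 35.2
clock: 19.75
eef_pos: [0.4772, 0.0138, 0.1495]
ee_rot: [-2.222, -2.221, -0.0]
ft_force: [-0.2, 0.2, -1.8]
finger_gap: 0.0329
grip_force: 35.2
shift cm [-0.04  0.11  5.15] turn left -0.000276353436991792 tilt 0.0002 pos [0.4772 0.0138 0.1495] gap 0.03288181948103692 t 19.75
nar (array([0.4765, 0.0171, 0.016 ]), 2203, np.float64(0.0009)) mid (array([0.4784, 0.0163, 0.0232]), 517, np.float64(0.0008))
nar (array([0.4764, 0.0146, 0.0177]), 52, np.float64(0.0013)) mid (array([0.4781, 0.0122, 0.023 ]), 67, np.float64(0.001))
nar (array([0.4764, 0.0115, 0.017 ]), 53, np.float64(0.0018)) mid (array([0.4773, 0.0121, 0.0235]), 72, np.float64(0.0009))
```

View pics/w4.png

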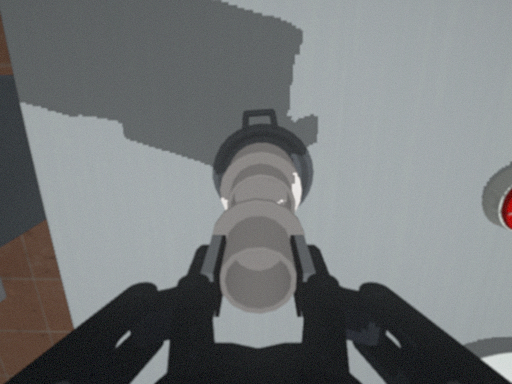

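The narrow pot (258,265) is upright over the tower (262,175) and needs about +1.7 mm in x and −0.8 mm in y.

```bash
python3 -m jog '[[0.8,-0.08,0.17,2,0],[0.8,0,0,1.5,0],[0.8,0,0,0.8,0],[0.8,0,0,0.3,0],[0.8,0,0,0.1,0]]'
python3 -m jog '[[0.8,0,0,0.2,0],[0.8,0,0,0.1,0],[0.8,0,0,0.1,0],[0.8,0,0,0,0]]'
python3 -c "from h import *; go(.4788,.013,.098)"
```

```text
clock: 20.52
eef_pos: [0.4793, 0.0123, 0.1025]
ee_rot: [2.222, 2.22, 0.0]
ft_force: [-0.4, 0.3, -0.9]
finger_gap: 0.0331
grip_force: 35.2
clock: 21.02
eef_pos: [0.4791, 0.0122, 0.0983]
ee_rot: [-2.223, -2.22, -0.0]
ft_force: [-0.5, -0.6, -0.1]
finger_gap: 0.0331
grip_force: 35.2
shift cm [ 0.08 -0.03  0.03] turn left -0.0010614242956225673 tilt 0.0001 pos [0.4791 0.0122 0.0983] gap 0.03314088996249154 t 21.025
```

```bash
python3 -m jog '[[0.8,0,0,0.1,0],[0.8,0,0,0,0],[0.8,0,0,0,0]]'
python3 -c "from h import *; go(.4788,.013,.098)"
```

```text
clock: 21.4
eef_pos: [0.4793, 0.0122, 0.0981]
ee_rot: [2.222, 2.22, 0.001]
ft_force: [-2.8, 0.1, 11.1]
finger_gap: 0.0334
grip_force: 36.2
shift cm [ 0.08 -0.05  0.01] turn left -0.0009989288387016026 tilt 0.0009 pos [0.4793 0.0122 0.0981] gap 0.033415267258081124 t 21.4
```

```bash
python3 -m jog '[[0,0,0,0,0],[0,0,0,0,0],[0,0,0,0,0],[0,0,0,0,0],[0,0,0,0,0]]'
python3 -m jog '[[0,0,0,-2,0],[0,0,0,-4,0],[0,0,0,-4,0],[0,0,0,-2,0],[0,0,0,0,0]]'
python3 - <<'E'
from h import *
go(.4535,-.229,.2)
for n in('wrist','scene','side'):
    W=cloud(cam(n)); print('nar',circ(W,[.4788,.0135],.03,.122,.134),'lid',circ(W,[.4535,-.23],.03,.0,.014))
    P=W.reshape(-1,3);P=P[np.hypot(P[:,0]-.4535,P[:,1]+.23)<.02];P=P[P[:,2]>.018];print('knob',P.mean(0) if len(P) else 0)
E
```

```text
clock: 22.02
eef_pos: [0.4791, 0.0123, 0.0973]
ee_rot: [-2.222, -2.22, -0.0]
ft_force: [0.5, -0.5, -0.5]
finger_gap: 0.0853
grip_force: 0.0
clock: 22.65
eef_pos: [0.4795, 0.0122, 0.2184]
ee_rot: [2.221, 2.219, 0.003]
ft_force: [-0.9, 0.3, -1.1]
finger_gap: 0.0855
grip_force: 0.0
shift cm [-24.12  -2.58   1.83] turn left -0.0009517520027485179 tilt 0.0028 pos [0.4795 0.0122 0.2184] gap 0.08549998941962594 t 22.65
nar (array([0.4781, 0.0151, 0.0157]), 513, np.float64(0.0008)) lid (array([ 0.4534, -0.2282,  0.0147]), 342, np.float64(0.003))
knob [ 0.45378928 -0.2245704   0.03111897]
nar (array([0.478 , 0.0113, 0.016 ]), 68, np.float64(0.0009)) lid (array([ 0.4565, -0.2284,  0.0185]), 214, np.float64(0.005))
knob [ 0.45279098 -0.23116228  0.03252343]
nar (array([0.4777, 0.0105, 0.0165]), 50, np.float64(0.001)) lid (array([ 0.4542, -0.2281,  0.0184]), 184, np.float64(0.0051))
knob [ 0.45354423 -0.2324773   0.03180077]
```

```bash
python3 -m jog '[[0,-4.8,-0.5,0,0],[0,-4.8,-0.5,0,0],[0,-4.8,-0.5,0,0],[0,-4.8,-0.5,0,0],[0,-4.7,-0.6,0,0]]'
python3 -m jog '[[0,0,0,3,0],[0,0,0,4,0],[0,0,0,2,0],[0,0,0,0,0],[0,0,0,0,0]]'
python3 - <<'E'
from h import *
go(.4535,-.229,.015)
for n in('wrist','scene','side'):
    W=cloud(cam(n,'w5.png' if n=='wrist' else None)); P=W.reshape(-1,3);P=P[np.hypot(P[:,0]-.4535,P[:,1]+.23)<.03]
    d=P[(P[:,2]>.008)&(P[:,2]<.014)]
    k=P[P[:,2]>.034]; print(n,'disc mid',((d.min(0)+d.max(0))/2).round(4),(np.ptp(d,0)).round(4),'knob top',k.mean(0).round(4),np.ptp(k,0).round(4),len(k))
E
```

```text
clock: 23.42
eef_pos: [0.4523, -0.2282, 0.216]
ee_rot: [-2.221, -2.219, 0.0]
ft_force: [0.1, 0.6, 0.4]
finger_gap: 0.0856
grip_force: 0.0
clock: 24.05
eef_pos: [0.453, -0.2268, 0.1275]
ee_rot: [-2.222, -2.22, -0.0]
ft_force: [0.5, -1.0, 0.3]
finger_gap: 0.0853
grip_force: 0.0
shift cm [-0.22  0.05 11.25] turn left -0.0009649594264951531 tilt 0.0002 pos [ 0.453  -0.2268  0.1275] gap 0.085301228269522 t 24.05
wrist disc mid [ 0.4537 -0.2277  0.0098] [0.0354 0.036  0.0035] knob top [ 0.4535 -0.214   0.2014] [0.0443 0.031  0.1871] 6339
scene disc mid [ 0.4545 -0.2307  0.011 ] [0.0339 0.0351 0.0056] knob top [ 0.4596 -0.2351  0.3299] [0.0573 0.0484 0.3916] 262
side disc mid [ 0.4537 -0.2315  0.0108] [0.0362 0.0358 0.0053] knob top [ 0.4558 -0.2365  0.3295] [0.0587 0.0588 0.4503] 796
```

View pics/w5.png

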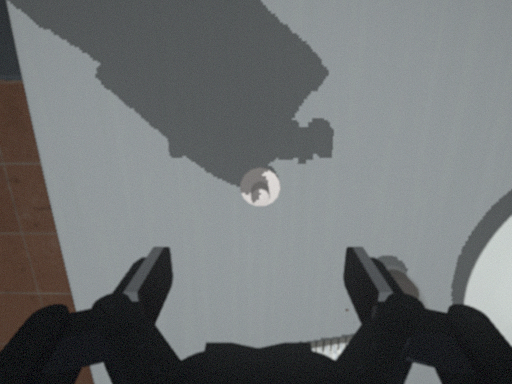

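The lid sits at about (260,187), upright between the finger lines and needing a small −y shift. The salt shaker is clear at (405,275).

```bash
python3 -m jog '[[0,-0.32,0.05,4,0],[0,0,0,4,0],[0,0,0,2,0],[0,0,0,1.2,0],[0,0,0,0,0]]'
python3 -m jog '[[1,0,0,0,0],[1,0,0,0,0],[1,0,0,0,0],[1,0,0,0,0],[1,0,0,0,0]]' 25
python3 -m jog '[[1,0,0,0,0],[1,0,0,0,0],[1,0,0,0,0],[1,0,0,0,0]]' 
python3 -c "from h import *; go(.4783,.0123,.136)"
```

```text
clock: 24.82
eef_pos: [0.4534, -0.2299, 0.0153]
ee_rot: [-2.222, -2.22, -0.0]
ft_force: [0.1, 0.0, -0.2]
finger_gap: 0.0854
grip_force: 0.0
clock: 25.45
eef_pos: [0.4534, -0.2299, 0.0154]
ee_rot: [2.223, 2.22, 0.0]
ft_force: [0.5, 0.9, -0.4]
finger_gap: 0.015
grip_force: 25.3
clock: 25.95
eef_pos: [0.4534, -0.2299, 0.0153]
ee_rot: [-2.222, -2.22, -0.0]
ft_force: [0.2, 0.8, 0.1]
finger_gap: 0.0149
grip_force: 25.3
shift cm [ 24.22   2.47 -12.07] turn left -0.0009703965086403013 tilt 0.0001 pos [ 0.4534 -0.2299  0.0153] gap 0.014928458413371084 t 25.95
```

```bash
python3 -m jog '[[1,0,0,-1.5,0],[1,0,0,-4,0],[1,0,0,-4,0],[1,0,0,-4,0],[1,0,0,-3.5,0]]'
python3 -m jog '[[1,3,0.5,0,0],[1,4.5,0.5,0,0],[1,4.5,0.5,0,0],[1,4.5,0.5,0,0],[1,4.5,0.5,0,0]]'
python3 -m jog '[[1,3.2,0,0,0],[1,0,0,0,0],[1,0,0,0,0],[1,0,0,0,0]]'
python3 - <<'E'
from h import *
go(.4783,.0123,.1363)
s=ctrl.get_state()['eef_pos']; z=s[2]-.0153
for n in('wrist','scene','side'):
    W=cloud(cam(n,'%s6.png'%n)); P=W.reshape(-1,3);P=P[np.hypot(P[:,0]-s[0],P[:,1]-s[1])<.03]
    d=P[(P[:,2]>z+.004)&(P[:,2]<z+.013)]
    print(n,'disc mid',((d.min(0)+d.max(0))/2).round(4),(np.ptp(d,0)).round(4),'nar',circ(W,[.4783,.0123],.022,.122,.134))
E
```

```text
clock: 26.58
eef_pos: [0.4532, -0.2298, 0.1879]
ee_rot: [2.221, 2.219, 0.001]
ft_force: [-0.1, -0.3, -1.0]
finger_gap: 0.0149
grip_force: 25.3
clock: 27.2
eef_pos: [0.4784, -0.0185, 0.1864]
ee_rot: [2.222, 2.22, 0.001]
ft_force: [0.1, 0.1, 0.5]
finger_gap: 0.0151
grip_force: 25.3
clock: 27.7
eef_pos: [0.4786, 0.0112, 0.1856]
ee_rot: [2.224, 2.219, 0.0]
ft_force: [0.7, 0.2, -1.3]
finger_gap: 0.0148
grip_force: 25.3
shift cm [ 0.11 -0.04  4.93] turn left -0.002108309941384475 tilt 0.0003 pos [0.4786 0.0112 0.1856] gap 0.014795707453042706 t 27.7
wrist disc mid [0.4777 0.0223 0.1789] [0.0358 0.0186 0.0067] nar (array([0.4782, 0.0153, 0.0156]), 469, np.float64(0.0008))
scene disc mid [0.476  0.0073 0.1785] [0.0327 0.0289 0.0076] nar (array([0.4777, 0.0112, 0.016 ]), 67, np.float64(0.0008))
side disc mid [0.4776 0.0038 0.1793] [0.0353 0.0227 0.0075] nar (array([0.4778, 0.0109, 0.0161]), 54, np.float64(0.0012))
```

View pics/wrist6.png

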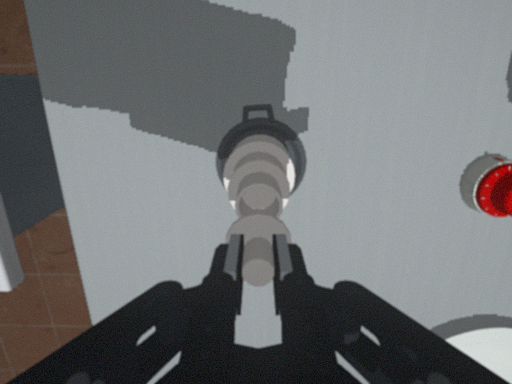

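View pics/side6.png

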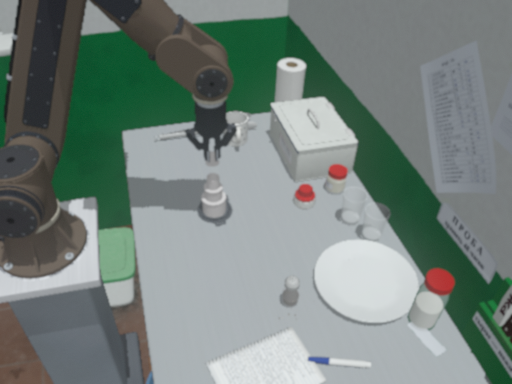

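The lid is held upright at about (258,240) above the tower's mouth at (258,195), and the side view shows a straight tower at (214,195). It needs about +1 mm in y.

```bash
python3 -m jog '[[1,0.1,0,2,0],[1,0,0,1.5,0],[1,0,0,0.7,0],[1,0,0,0.3,0],[1,0,0,0.1,0]]'
python3 -m jog '[[1,0,0,0.1,0],[1,0,0,0.1,0],[1,0,0,0.1,0],[1,0,0,0,0]]'
python3 -c "from h import *; go(.4783,.0123,.1363)"
```

```text
clock: 28.48
eef_pos: [0.4788, 0.013, 0.1395]
ee_rot: [2.223, 2.22, 0.0]
ft_force: [0.2, 0.2, -0.5]
finger_gap: 0.0149
grip_force: 25.3
clock: 28.98
eef_pos: [0.4787, 0.013, 0.1364]
ee_rot: [2.223, 2.22, 0.0]
ft_force: [0.6, 0.8, -0.7]
finger_gap: 0.0148
grip_force: 25.5
shift cm [-0.07 -0.04  0.01] turn left -0.0010193709757078376 tilt 0.0002 pos [0.4787 0.013  0.1364] gap 0.014834822570318136 t 28.975
```

```bash
python3 -m jog '[[1,0,0,0.1,0],[1,0,0,0,0],[1,0,0,0,0]]'
```

```text
clock: 29.35
eef_pos: [0.4788, 0.013, 0.1361]
ee_rot: [2.222, 2.22, 0.001]
ft_force: [-3.2, -0.4, 11.3]
finger_gap: 0.0149
grip_force: 26.4
```

Seated on contact (11 N). Release and retreat.

```bash
python3 -m jog '[[0,0,0,0,0],[0,0,0,0,0],[0,0,0,0,0],[0,0,0,0,0],[0,0,0,0,0]]'
python3 -m jog '[[0,0,0,-2,0],[0,0,0,-4,0],[0,0,0,-4,0],[0,0,0,-2,0],[0,0,0,0,0]]'
python3 - <<'E'
from h import *
go(.48,.01,.25)
for n in('wrist','scene','side'):
    W=cloud(cam(n,'%s7.png'%n)); P=W.reshape(-1,3);P=P[np.hypot(P[:,0]-.478,P[:,1]-.013)<.03]
    d=P[(P[:,2]>.132)&(P[:,2]<.142)];k=P[(P[:,2]>.15)&(P[:,2]<.18)]
    print(n,'disc mid',((d.min(0)+d.max(0))/2).round(4),(np.ptp(d,0)).round(4),'ztop',k[:,2].max().round(4))
s=cv2.imread('pics/side7.png')[130:250,150:290]; w=cv2.imread('pics/wrist7.png')[50:290,120:400]
cv2.imwrite('pics/f.png',np.hstack([cv2.resize(s,None,fx=3,fy=3),cv2.resize(w,(420,360))])[:, :800])
E
```

```text
clock: 29.98
eef_pos: [0.4786, 0.0131, 0.1353]
ee_rot: [-2.222, -2.22, 0.0]
ft_force: [0.0, 0.7, 1.0]
finger_gap: 0.0856
grip_force: 0.0
clock: 30.6
eef_pos: [0.479, 0.013, 0.2564]
ee_rot: [2.221, 2.219, 0.003]
ft_force: [-0.3, 0.7, -0.1]
finger_gap: 0.0853
grip_force: 0.0
shift cm [-0.3   0.1   0.64] turn left -0.0009581742727828964 tilt 0.0028 pos [0.479  0.013  0.2564] gap 0.08525550721115464 t 30.6
wrist disc mid [0.4778 0.0168 0.137 ] [0.0296 0.0296 0.0099] ztop 0.1599
scene disc mid [0.4772 0.0126 0.1367] [0.0276 0.0323 0.0092] ztop 0.1595
side disc mid [0.4791 0.0078 0.137 ] [0.0293 0.031  0.0094] ztop 0.1601
```

View pics/f.png

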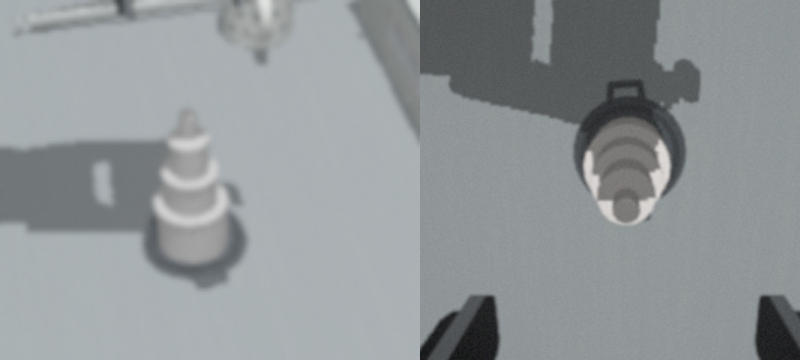

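The tower stands straight: knob at (188,115) above the stand at (193,245) in the side crop. The lid top is at 160 mm, against 159 mm expected, and the gripper is well clear.

```bash
python3 -c "from h import *; print(ctrl.close_job())"
```

```text
the job is handed in; nothing more can be done
None
```

The tower of wide pot, middle pot, narrow pot and lid stands straight and released on the stand; I never moved near enough to touch the timer, salt shaker or mug, and the job was handed in at about 31 s of the 104 s allowed, though no verdict was returned.

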